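Brace a hazelnut jar and twist off its tight cap

TASK

The twist-off cap of the square hazelnut jar is too tight to open with one hand, so stand the jar upright, cap still tight, fully down in the square pocket of the wooden jar brace. There turn the cap anticlockwise just until its lugs let go (well under half a turn), lift it straight off and finish while still holding it level in the gripper, about 3 cm clear of and directly above the mouth of the jar, which stays down in the brace. Leave everything else on the worktop where it is.

Things in the scene. Friction and masses are not known exactly. Their poses are not given: they have to be found in the camera images.
- jar: clear glass jar of hazelnuts, loose, about 0.3 kg. Square body 64 x 64 mm, 60 mm high, edges rounded; sloping shoulder up to 67 mm; round neck 49 mm across up to the rim at 98 mm, with three inclined ridges that hold the cap. Origin: centre of the underside; z up, x and y square to the flat sides; all four quarter turns fit the pocket.
- cap: plain bare-metal twist-off cap, knurled skirt, 63 mm across, 21 mm high, 65 g, shut on the jar at the start. Origin: centre of the skirt's lower edge; z up through the flat top. Shut, the origin is 81.5 mm and the top 102.5 mm above the jar's underside: 14 mm of open neck lies between skirt and shoulder. Gripped across the skirt, the shut cap carries the whole jar.
- cap_top (a point): centre of the cap's flat top, 21 mm above the cap's origin; axes as the cap. Three lugs in the cap hook under the jar's ridges; a springy seal presses it up against them with about 22 N, so it takes some tenths of a N m (up to 0.6) to turn: a jar that is not braced turns with it. Pulling up before the lugs are free only lifts the jar.
- cap_mark (a point): point on the skirt's lower edge, 30 mm from the axis along the cap's x. Shut: along the jar's +x or up to 6 degrees anticlockwise of it; no further clockwise. Turned anticlockwise (from above) the cap rises 2 mm; 50 to 90 degrees from the jar's +x the lugs are free, the seal pushes it up to 2 mm higher and it lifts straight off; at 91 the lugs meet the next ridges.
- jar_mouth (a point): centre of the jar's rim, 98 mm above the jar's underside
- brace: jar brace stuck fast to the worktop: pale wooden block 98 x 98 mm, top at 45 mm, a low wing on either side along its y (154 mm over all, up to 24 mm high with the flat black levers). In the block a square rubber-lined pocket 68 x 68 mm (2 mm play all round the jar), mouth chamfered 5 mm, sides along the body's x and y. Origin: under the block's centre at the worktop; z up.
- brace_floor (a point): centre of the pocket's floor, 12 mm above the worktop, 33 mm below the block's top; the jar's underside rests here
- chilli_jar: bystander: round jar with a grey lid, 60 mm across, 90 mm high
- cup_a: bystander: white espresso cup, 62 x 89 x 52 mm
- tumbler: bystander: drinking glass, 81 mm across, 91 mm high
- salt_shaker: bystander: salt shaker, 44 mm across, 90 mm high
- lemon: bystander: lemon on the chopping board at the right
- lime: bystander: lime on the chopping board at the right
- capsule_0: bystander: coffee capsule at the left, 37 mm across, 28 mm high
- capsule_1: bystander: coffee capsule at the left, 37 mm across, 28 mm high
- capsule_2: bystander: coffee capsule at the left, 37 mm across, 28 mm high
Mind the look-alikes: they are no part of the job. There is more than one size of the brace; the one meant has the size given above.

How it is judged (in metres and radians):
On the way, in this order (a step that is already met when the one before it is completed fails the run):
1. the jar stands fully down in the pocket of the brace with its cap still shut (z of jar in the frame of brace_floor below 0.004 m and horizontal distance between jar and brace_floor below 0.008 m and angle between jar's own z axis and vertical below 0.07 rad and x of cap_mark in the frame of jar above 0.0255 m and z of cap in the frame of jar below 0.085 m), for 0.3 s.
2. the cap has been turned until its lugs are free, while it still sits on the braced jar (z of jar in the frame of brace_floor below 0.006 m and horizontal distance between jar and brace_floor below 0.008 m and x of cap_mark in the frame of jar below 0.0205 m and y of cap_mark in the frame of jar above 0 m and z of cap in the frame of jar below 0.095 m), for 0.02 s.
At the end, for the whole second after the job is handed in: the jar stands upright (within 4 degrees) and fully down in the pocket (underside within 4 mm of the floor); the cap is held in the fingers, at rest, level within 11 degrees, its lower edge 8 to 65 mm above the jar's rim, its centre within 20 mm of the jar's axis, touching the jar nowhere (z of jar in the frame of brace_floor below 0.004 m and horizontal distance between jar and brace_floor below 0.008 m and angle between jar's own z axis and vertical below 0.07 rad and z of cap in the frame of jar_mouth between 0.008 and 0.065 m and horizontal distance between cap and jar_mouth below 0.02 m and angle between cap's own z axis and vertical below 0.2 rad and contact force between cap and the fingers above 1 N and contact force between cap and jar below 0.05 N and linear speed of each of cap, jar below 0.03 m/s); the arm keeps its last pose, push and grip.
It fails at once if the cap comes off the jar anywhere but in the brace (distance between cap and jar above 0.1 m and (horizontal distance between jar and brace_floor above 0.012 m or z of jar in the frame of brace_floor above 0.02 m)).
It fails at once if the cap is turned on far past the point where its lugs let go (more than about 130 degrees) while still on the jar (x of cap_mark in the frame of jar below -0.0195 m and z of cap in the frame of jar below 0.092 m).
It fails at once if the jar is tipped over (angle between jar's own z axis and vertical above 0.6 rad).
It fails at once if a bystander is moved (distance of any of chilli_jar, cup_a, tumbler, salt_shaker, lemon, lime, capsule_0, capsule_1, capsule_2 from where it was at the start of the episode above 0.03 m).
It also fails if it takes over 51 s, if anything falls off the work surface, if the arm or the gripper's body presses on something with over 40 N, if the wrist force passes 120 N, or if a joint passes its speed limit or range.

ROBOT

A 6-joint arm with a two-finger parallel gripper is mounted at the origin on a cart in front of the work surface, level with it; the furniture and walls round the work are solid. World frame = base frame: x ahead of the robot, y to its left, z up, the work surface at z = 0. Lengths are in mm, angles in rad, forces in N, time in s.
With the tool pointing down it reaches from about 275 to 1000 mm from the base axis. Payload 8.4 kg.
Tool frame: the origin (TCP) lies midway between the tips of the shut fingers; the grasp point (between the pads) lies grip_depth behind it (grip_depth is the distance from the TCP to the grasp point, in mm); z points along the fingers, y is the line along which they close (so a half turn about z gives the same grasp; the last joint's range is limited). The gripper opens to 85 mm and grips with 20 to 120 N. Pads are 22 mm wide; open, the fingers measure 114 mm over their backs; the gripper's body (76 mm by 85 mm) begins 54 mm behind the grasp point. The pads swing forward as they close: fully open they stand 13 mm farther back than shut.
Start: joints at [1.188, 0.353, 1.633, -0, 1.155, -0.002], TCP at [232.288, 580.233, 231.281] pointing down, gripper open.
Joint ranges: [-2.63, 2.63], [-0.92, 2.1], [0.06, 2.66], [-1.3, 4.44], [0, 2.69], [-3.02, 3.02]. Speed limits (rad/s): [2.22, 2.22, 2.79, 3.14, 3.14, 3.14].

INTERFACE

Orientations are given as [roll, pitch, yaw] about the fixed x, y, z axes, in that order (R = Rz(yaw) Ry(pitch) Rx(roll)).
In Python, from rig import * gives the robot as it stands.
- The arm moves only by the shell command python3 -m creep 'ROWS' [FORCE]. ROWS is JSON, a list of rows, each an object of numbers: "x", "y", "z": the shift along the tool's x, y, z in mm; "rx", "ry", "rz": the turn, a rotation vector about the tool's x, y, z in rad; "hand": the finger opening in mm, from 0 to 85.4. A call has 1 to 20 rows; each row shifts and turns the commanded pose from where the row before left it, along the tool's axes as they then stand; what a row does not reach is not made up. A row lasts 1/8 s, in which the tool goes at most 62.5 mm and 10.7 degrees, less where a joint would pass 70% of its speed; a pose out of reach is approached as far as the arm can. A call with a gripper value outside its range is refused whole. The fingers move at their own pace and stop on an object; FORCE is the grip in N (left out, the last holds). Time passes only in rows, so rows that do not move let the fingers close. It gives the time, the measured TCP pose, the force, the opening and the grip force at its end, in the units of the state.
- sense(): the state, without advancing time (a new reading comes with each control period).
- grab_frame(name): name is "scene" or "top" or "wrist"; returns the picture (400x640x3 uint8, red, green, blue); there is no depth.
- get_calibration(name): a dict with "K" (3x3 intrinsics, pixels), "R" (3x3) and "t" (3): a world point X has camera coordinates R X + t. Camera axes: x right, y down, z forward; pixel columns grow to the right and rows downward; lengths in mm; the calibration is good to about 2 mm. A picture is of the moment at which its call begins: read the wrist's pose just before it. get_calibration takes no time and is no camera call; for the wrist camera it gives the pose at the moment of the call.
- sign_off(): hands the job in; it is judged then, once.
The state is a dict: "clock": time; "qpos": joint angles; "qvel": joint speeds; "joint_efforts": joint torques, N m; "eef_pos": TCP position; "tcp_rot": TCP orientation; "contact_force": force on the tool from outside, world axes, zero at the start; "wrist_torque": the same for the moment, N m; "opening": opening from 0.0 (shut) to 1.0 (fully open); "grasp_force": force on a finger pad.
Only numpy, scipy, OpenCV 4.12 (cv2) and the standard library are available. Lean on these libraries where they do the work, as an engineer would, in place of code of your own. Each camera call takes 0.05 s, during which the arm holds its last target. There are 200 camera calls.

## Working session

There is one attempt and no reset: what is moved stays moved. The work goes in short steps, Python scripts to look and compute and a shell command to move; the robot and the scene stay as the last step left them, time stands still between calls to the robot, and variables do not carry over. Pictures are saved under pics/ and viewed, at most 10 in all, crops included, and the job is handed in when it is done.

```bash
mkdir -p pics; ls; python3 - <<'E'
from rig import *
import cv2,numpy as np
s=sense(); print({k:np.round(v,3) for k,v in s.items()})
for n in("top","scene"):
    cv2.imwrite(f"pics/{n}0.png",grab_frame(n)[:,:,::-1]); c=get_calibration(n); print(n,[np.round(c[k],3).tolist() for k in("K","R","t")])
try: print(grip_depth)
except Exception as e: print(e)
E
```

```text
pics
{'clock': np.float64(0.0), 'qpos': array([ 1.188,  0.354,  1.634,  0.   ,  1.155, -0.002]), 'qvel': array([-0.002,  0.001, -0.   ,  0.   ,  0.   , -0.   ]), 'joint_efforts': array([-1.0000e-03, -6.0527e+01, -3.4205e+01, -0.0000e+00,  1.0000e-02,
       -0.0000e+00]), 'eef_pos': array([232.092, 579.797, 230.564]), 'tcp_rot': array([-3.14 , -0.   ,  2.761]), 'contact_force': array([-0.76 ,  0.51 ,  0.148]), 'wrist_torque': array([-0.009, -0.006,  0.025]), 'grasp_force': np.float64(0.0), 'opening': np.float64(1.0)}
top [[[369.252, 0.0, 315.239], [0.0, 369.252, 200.451], [0.0, 0.0, 1.0]], [[0.016, -1.0, 0.015], [-0.982, -0.018, -0.19], [0.19, -0.012, -0.982]], [-50.913, 555.644, 1265.819]]
scene [[[459.581, 0.0, 312.361], [0.0, 459.581, 202.7], [0.0, 0.0, 1.0]], [[-0.06, -0.998, 0.018], [-0.614, 0.023, -0.789], [0.787, -0.058, -0.614]], [2.304, 401.764, 1082.006]]
18.700000000000003
```

View pics/top0.png

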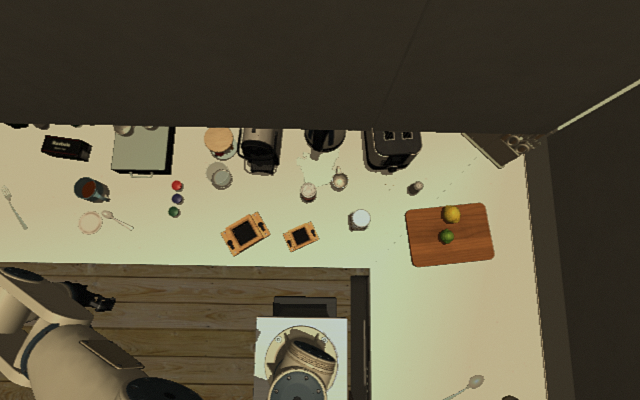

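View pics/scene0.png

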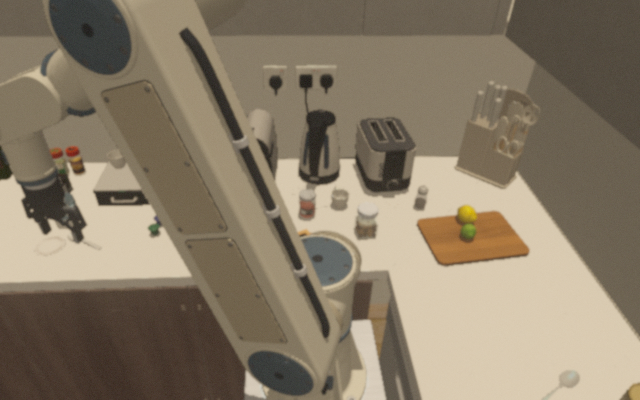

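The top picture shows two braces, at about (245,233) and (300,236). The white-capped jar is at (360,219), which matches the scene picture at (367,215). The chilli jar is at about (308,192). I'll zoom in on both views.

```bash
cat > h.py <<'E'
import numpy as np
from rig import *
def proj(n,X,c=None):
    c=c or get_calibration(n); p=c["R"]@np.array(X,float)+np.ravel(c["t"]); q=np.array(c["K"])@p; return q[:2]/q[2]
def ray(n,uv,z,c=None):
    c=c or get_calibration(n); R=np.array(c["R"]); C=-R.T@np.ravel(c["t"]); d=R.T@np.linalg.solve(np.array(c["K"]),[uv[0],uv[1],1]); return C+d*(z-C[2])/d[2]
E
python3 - <<'E'
from h import *
import cv2
a=cv2.imread("pics/top0.png")[165:265,210:390]; b=cv2.imread("pics/scene0.png")[180:250,330:400]
A=cv2.resize(a,None,fx=4.4,fy=4.4,interpolation=cv2.INTER_CUBIC); cv2.imwrite("pics/topc.png",A)
B=cv2.resize(b,None,fx=7,fy=7,interpolation=cv2.INTER_CUBIC); cv2.imwrite("pics/scc.png",B)
for p,z in(((245,233),45),((300,236),45),((360,219),102.5),((308,190),90)): print(p,ray("top",p,z).round())
print(ray("scene",(369,210),102.5).round())
E
```

```text
(245, 233) [437. 204.  45.]
(300, 236) [429.  10.  45.]
(360, 219) [ 485. -194.  102.]
(308, 190) [586. -15.  90.]
[ 479. -198.  103.]
```

View pics/topc.png

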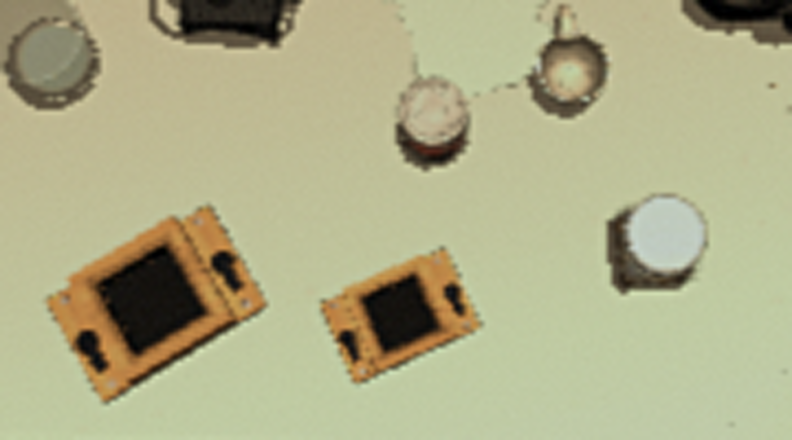

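View pics/scc.png

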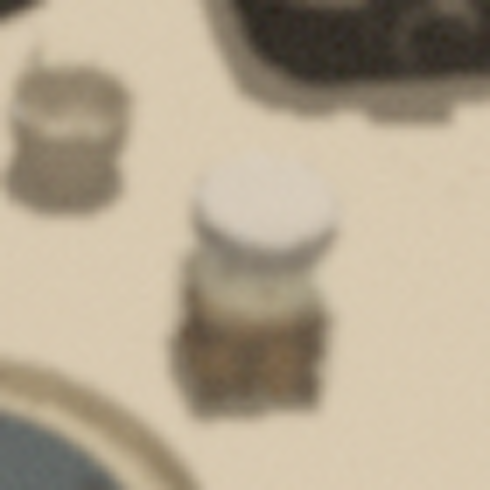

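The large brace is about 152 mm long, so it's the one meant, at about (437,204). Its yaw is about 30°. The jar is at about (482,-196), roughly square to the world axes. Next I'll work out the wrist camera offset and the first move.

```bash
cat >> h.py <<'E'
from scipy.spatial.transform import Rotation as Ro
def tool(dx):
    s=sense(); R=Ro.from_euler("xyz",s["tcp_rot"]).as_matrix(); return (R.T@np.array(dx,float)).round(1)
E
python3 - <<'E'
from h import *
s=sense();c=get_calibration("wrist");R=np.array(c["R"]);C=-R.T@np.ravel(c["t"])
Rt=Ro.from_euler("xyz",s["tcp_rot"]).as_matrix()
print("cam in tool",(Rt.T@(C-s["eef_pos"])).round(1),"view dir tool",(Rt.T@R[2]).round(2),"imx in tool",(Rt.T@R[0]).round(2),np.round(c["K"][0],0))
q=lambda u,v,z: ray("top",(210+u/4.4,165+v/4.4),z)[:2]
for nm,L in(("big",[(48,300),(107,402),(267,303),(208,208)]),):
    P=[q(*p,18) for p in L]; print(np.round(P),np.mean(P,0),[np.linalg.norm(P[i]-P[i-1]).round() for i in range(4)], [np.degrees(np.arctan2(*(P[i]-P[i-1])[::-1])).round(1) for i in range(4)])
for t in ([437-232,204-580,90],[482-232,-196-580,60]): print(tool(t))
E
```

```text
cam in tool [  77.7   -0.9 -142.8] view dir tool [-0.31  0.    0.95] imx in tool [ 0.  1. -0.] [283.   0. 316.]
[[437. 295.]
 [356. 243.]
 [438. 117.]
 [516. 169.]] [436.50936248 205.86472524] [np.float64(149.0), np.float64(97.0), np.float64(150.0), np.float64(93.0)] [np.float64(121.7), np.float64(-147.1), np.float64(-56.9), np.float64(33.6)]
[-330.1 -273.   -89.7]
[-520.5 -627.6  -59.2]
```

```bash
python3 -m creep '[{"x":-47,"y":-39,"z":-5},{"x":-47,"y":-39,"z":-5},{"x":-47,"y":-39,"z":-5},{"x":-47,"y":-39,"z":-5},{"x":-47,"y":-39,"z":-5},{"x":-47,"y":-39,"z":-5},{"x":-47,"y":-39,"z":-5},{"hand":85},{"hand":85}]'
python3 - <<'E'
from h import *
import cv2
c=get_calibration("wrist");cv2.imwrite("pics/w1.png",grab_frame("wrist")[:,:,::-1]); np.save("w1.npy",np.array([c],dtype=object),allow_pickle=True)
print(tool([482-437,-400,0]),sense()["qpos"])
E
```

```text
[-190.4 -354.6    0.4] [ 1.18759804e+00  3.53493375e-01  1.63391394e+00 -1.06568303e-05
  1.15521793e+00 -2.39235484e-03]schema error: expected keys x, y, z, rx, ry, rz, hand
```

View pics/w1.png

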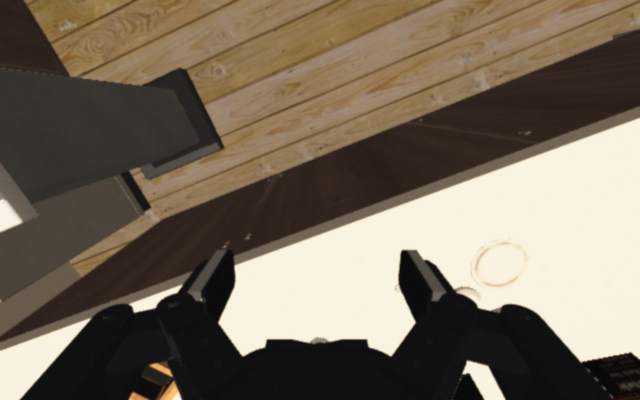

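The refused call moved nothing. The picture only shows the start view, with the fingers at (230,255) and (405,255). I'll resend with all keys.

```bash
python3 -m creep '[{"x":-47,"y":-39,"z":-5,"rx":0,"ry":0,"rz":0,"hand":85},{"x":-47,"y":-39,"z":-5,"rx":0,"ry":0,"rz":0,"hand":85},{"x":-47,"y":-39,"z":-5,"rx":0,"ry":0,"rz":0,"hand":85},{"x":-47,"y":-39,"z":-5,"rx":0,"ry":0,"rz":0,"hand":85},{"x":-47,"y":-39,"z":-5,"rx":0,"ry":0,"rz":0,"hand":85},{"x":-47,"y":-39,"z":-5,"rx":0,"ry":0,"rz":0,"hand":85},{"x":-47,"y":-39,"z":-5,"rx":0,"ry":0,"rz":0,"hand":85},{"x":0,"y":0,"z":0,"rx":0,"ry":0,"rz":0,"hand":85},{"x":0,"y":0,"z":0,"rx":0,"ry":0,"rz":0,"hand":85}]'
python3 - <<'E'
from h import *
import cv2,pickle
c=get_calibration("wrist");cv2.imwrite("pics/w2.png",grab_frame("wrist")[:,:,::-1]); pickle.dump(c,open("w2.pkl","wb"))
s=sense();print(tool([482-s["eef_pos"][0],-196-s["eef_pos"][1],0]),s["qpos"].round(3),s["eef_pos"],s["tcp_rot"])
E
```

```text
clock: 1.27
eef_pos: [436.1, 204.5, 266.1]
tcp_rot: [3.142, -0.001, 2.759]
contact_force: [-0.2, 0.5, 0.3]
opening: 0.997
grasp_force: 0.0
[-1.919e+02 -3.552e+02 -1.000e-01] [ 0.436  0.092  1.89   0.     1.161 -0.754] [435.80111575 205.05923785 266.05602357] [-3.14153504e+00 -6.19550059e-04  2.76095868e+00]
```

View pics/w2.png

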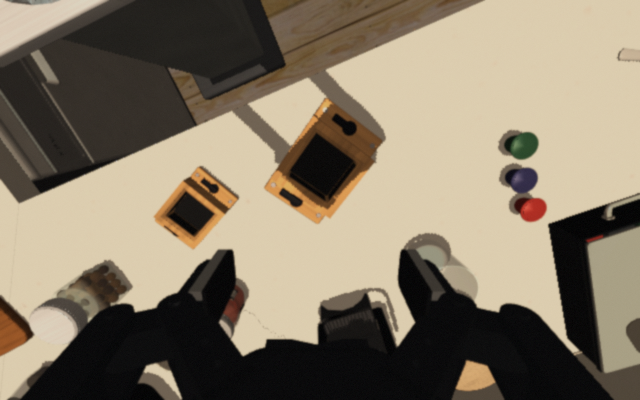

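The big brace's pocket is dark, centred near (322,168). The small brace is at (190,212), and the jar is at lower left around (60,310). I'll fit the dark pocket in this view and in the top view.

```bash
python3 - <<'E'
from h import *
import cv2,pickle
c=pickle.load(open("w2.pkl","rb"))
for n,f,roi,cal in(("wrist","w2",(285,130,75,75),c),("top","top0",(228,215,36,36),None)):
    im=cv2.imread(f"pics/{f}.png"); x,y,w,h=roi; k=8
    g=cv2.resize(im[y:y+h,x:x+w],None,fx=k,fy=k,interpolation=cv2.INTER_CUBIC)
    for th in(35,50,70):
        m=(g.max(2)<th).astype(np.uint8); nn,lab,st,ce=cv2.connectedComponentsWithStats(m)
        i=1+np.argmax(st[1:,4]); cn=cv2.findContours((lab==i).astype(np.uint8),0,2)[0][0]
        cn=(cn[:,0]+.5)/k-.5+[x,y]
        P=np.array([ray(n,p,45,cal)[:2] for p in cn],np.float32); print(n,th,cv2.minAreaRect(P), cv2.contourArea(P)**.5)
    # wood outline
    if n=="wrist":
        X,Y,W,H=255,90,140,140; hsv=cv2.cvtColor(im[Y:Y+H,X:X+W],cv2.COLOR_BGR2HSV)
        m=((hsv[...,1]>110)&(hsv[...,2]>60)).astype(np.uint8); nn,lab,st,ce=cv2.connectedComponentsWithStats(m); i=1+np.argmax(st[1:,4])
        cn=max(cv2.findContours((lab==i).astype(np.uint8),0,2)[0],key=cv2.contourArea)[:,0]+[X,Y]
        P=np.array([ray(n,p,20,c)[:2] for p in cn],np.float32); print("outline z20",cv2.minAreaRect(P))
E
```

```text
wrist 35 ((437.8749694824219, 210.47335815429688), (65.5575180053711, 65.66918182373047), 32.426265716552734) 64.48120198966114
wrist 50 ((437.9039611816406, 210.4859619140625), (66.62118530273438, 67.02889251708984), 32.486671447753906) 65.70094369311309
wrist 70 ((437.81512451171875, 210.589599609375), (68.20745849609375, 69.2370834350586), 32.59602355957031) 67.50772004904393
outline z20 ((441.08306884765625, 213.00718688964844), (104.78874969482422, 151.11575317382812), 32.33024215698242)
top 35 ((438.2410583496094, 209.38580322265625), (64.6424331665039, 64.45280456542969), 32.45647430419922) 62.18526802896177
top 50 ((438.22369384765625, 209.06643676757812), (66.05316925048828, 66.12893676757812), 32.657249450683594) 63.95207771294876
top 70 ((438.1867370605469, 208.92898559570312), (67.55769348144531, 67.94866180419922), 32.45799255371094) 65.69766577318757
```

```bash
python3 -m creep '[{"x":-27,"y":-51,"z":0,"rx":0,"ry":0,"rz":0,"hand":85},{"x":-27,"y":-51,"z":0,"rx":0,"ry":0,"rz":0,"hand":85},{"x":-27,"y":-51,"z":0,"rx":0,"ry":0,"rz":0,"hand":85},{"x":-27,"y":-51,"z":0,"rx":0,"ry":0,"rz":0,"hand":85},{"x":-27,"y":-51,"z":0,"rx":0,"ry":0,"rz":0,"hand":85},{"x":-27,"y":-51,"z":0,"rx":0,"ry":0,"rz":0,"hand":85},{"x":-30,"y":-49,"z":0,"rx":0,"ry":0,"rz":0,"hand":85},{"x":0,"y":0,"z":0,"rx":0,"ry":0,"rz":0.17,"hand":85},{"x":0,"y":0,"z":0,"rx":0,"ry":0,"rz":0.17,"hand":85},{"x":0,"y":0,"z":0,"rx":0,"ry":0,"rz":0.17,"hand":85},{"x":0,"y":0,"z":0,"rx":0,"ry":0,"rz":0.17,"hand":85},{"x":0,"y":0,"z":0,"rx":0,"ry":0,"rz":0.17,"hand":85},{"x":0,"y":0,"z":0,"rx":0,"ry":0,"rz":0.17,"hand":85},{"x":0,"y":0,"z":0,"rx":0,"ry":0,"rz":0.17,"hand":85},{"x":0,"y":0,"z":0,"rx":0,"ry":0,"rz":0,"hand":85},{"x":0,"y":0,"z":0,"rx":0,"ry":0,"rz":0,"hand":85}]'
python3 - <<'E'
from h import *
import cv2,pickle
c=get_calibration("wrist");a=grab_frame("wrist")[:,:,::-1];cv2.imwrite("pics/w3.png",a); pickle.dump(c,open("w3.pkl","wb"))
u,v=proj("wrist",[482,-196,60],c).astype(int);print(u,v)
x,y=max(u-80,0),max(v-70,0);cv2.imwrite("pics/w3c.png",cv2.resize(a[y:y+120,x:x+160],None,fx=5,fy=5,interpolation=cv2.INTER_CUBIC));print(x,y)
s=sense();print(s["qpos"].round(3))
E
```

```text
clock: 3.32
eef_pos: [482.9, -195.5, 266.1]
tcp_rot: [-3.141, -0.0, 1.576]
contact_force: [0.2, -0.7, 0.3]
opening: 0.997
grasp_force: 0.0
315 171
235 101
[-0.388  0.156  1.814  0.     1.171 -0.392]
```

View pics/w3c.png

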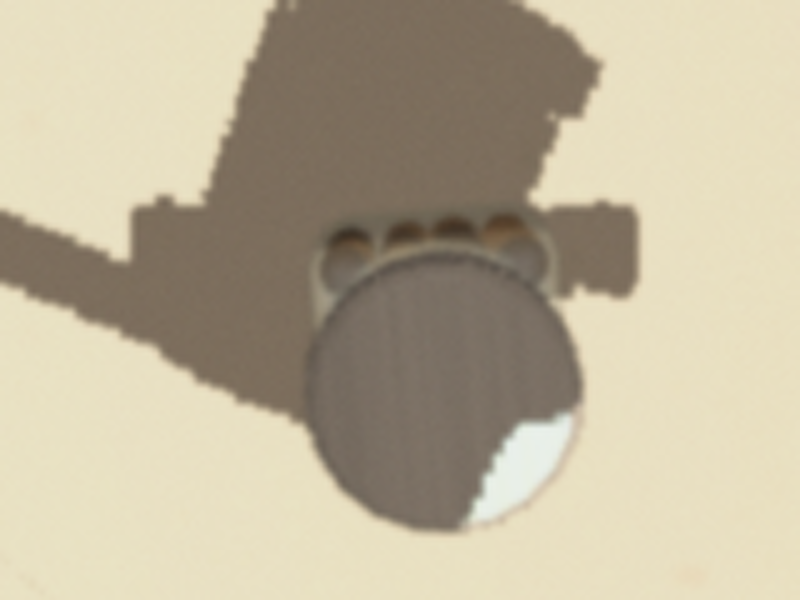

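The cap disc is centred at crop (444,392), radius 137. The jar's +y shoulder edge runs from (330,225) to (545,208), so the yaw is about 4°. One more view from further along +y should give the yaw properly.

```bash
python3 -m creep '[{"x":50,"y":0,"z":0,"rx":0,"ry":0,"rz":0,"hand":85},{"x":50,"y":0,"z":0,"rx":0,"ry":0,"rz":0,"hand":85},{"x":0,"y":0,"z":0,"rx":0,"ry":0,"rz":0,"hand":85},{"x":0,"y":0,"z":0,"rx":0,"ry":0,"rz":0,"hand":85}]'
python3 - <<'E'
from h import *
import cv2,pickle
c3=pickle.load(open("w3.pkl","rb")); p=ray("wrist",(235+444.5/5-.5,101+392.5/5-.5),102.5,c3); q=ray("wrist",(235+(444.5+137)/5-.5,101+392.5/5-.5),102.5,c3); print("cap",p.round(1),"r",(q-p).round(1))
c=get_calibration("wrist");a=grab_frame("wrist")[:,:,::-1];cv2.imwrite("pics/w4.png",a); pickle.dump(c,open("w4.pkl","wb"))
u,v=proj("wrist",[p[0],p[1],40],c).astype(int);x,y=u-80,v-60
cv2.imwrite("pics/w4c.png",cv2.resize(a[y:y+120,x:x+160],None,fx=5,fy=5,interpolation=cv2.INTER_CUBIC));print(x,y)
E
```

```text
clock: 3.88
eef_pos: [482.7, -96.5, 266.4]
tcp_rot: [3.141, 0.0, 1.573]
contact_force: [-0.2, -0.2, 1.2]
opening: 0.996
grasp_force: 0.0
cap [ 490.9 -194.8  102.5] r [30.5  0.2  0. ]
241 175
```

View pics/w4c.png

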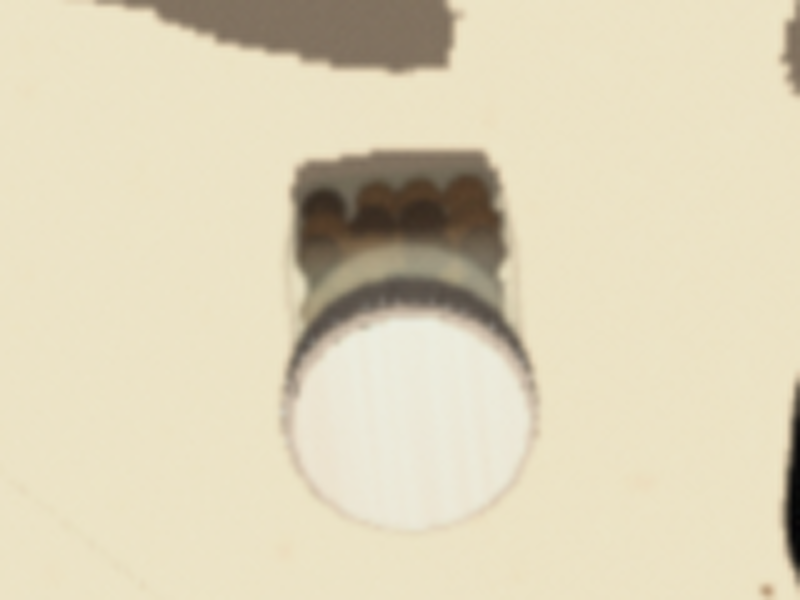

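```bash
python3 - <<'E'
from h import *
import cv2,pickle
c=pickle.load(open("w4.pkl","rb"))
f=lambda u,v,z:ray("wrist",(241+(u+.5)/5-.5,175+(v+.5)/5-.5),z,c)[:2].round(1)
print("cap",f(413,417,102.5),"r",f(413+123,417,102.5))
print("top cap",ray("top",(210+(666.5)/4.4-.5,165+234.5/4.4-.5),102.5).round(1))
im=cv2.imread("pics/w4.png")[175:295,241:401]; g=cv2.cvtColor(cv2.resize(im,None,fx=5,fy=5,interpolation=cv2.INTER_CUBIC),6).astype(int)
pts=[]
for u in range(315,482,3):
    col=g[100:230,u]; v=100+np.argmax(col<185); pts.append((u,v))
P=np.array([f(u,v,0) for u,v in pts]); print(g[110,400],g[165,400]); k=np.polyfit(P[:,0],P[:,1],1); print("edge slope deg",np.degrees(np.arctan(k[0])),"resid",np.std(P[:,1]-np.polyval(k,P[:,0])), P[[0,-1]])
# side edges of dark contents/shadow
for v in range(160,230,14):
    r=np.where(g[v,250:560]<170)[0]+250; print(v,r[0],r[-1],f(r[0],v,0),f(r[-1],v,0))
E
```

```text
cap [ 491.7 -195. ] r [ 521.6 -195. ]
top cap [ 489.6 -197.9  102.5]
225 115
edge slope deg 3.9520636647553262 resid 0.6779029133385035 [[ 463.8 -164.8]
 [ 514.2 -161.8]]
160 334 487 [ 469.6 -165.1] [ 516.5 -165. ]
174 296 497 [ 457.9 -169.7] [ 519.6 -169.6]
188 292 501 [ 456.6 -174.3] [ 521.  -174.2]
202 292 499 [ 456.5 -178.9] [ 520.5 -178.8]
216 293 505 [ 456.7 -183.6] [ 522.5 -183.4]
```

The base edge lies at y≈-163, which agrees with cap y -195 plus 32. That puts the jar at (491.4,-195) with 4° yaw. Now I'll grasp the cap.

```bash
python3 -m creep '[{"x":-49,"y":4.4,"z":0,"rx":0,"ry":0,"rz":0,"hand":85},{"x":-49.5,"y":4.3,"z":0,"rx":0,"ry":0,"rz":0,"hand":85},{"x":0,"y":0,"z":50,"rx":0,"ry":0,"rz":0,"hand":85},{"x":0,"y":0,"z":50,"rx":0,"ry":0,"rz":0,"hand":85},{"x":0,"y":0,"z":40,"rx":0,"ry":0,"rz":0,"hand":85},{"x":0,"y":0,"z":30,"rx":0,"ry":0,"rz":0,"hand":85},{"x":0,"y":0,"z":18,"rx":0,"ry":0,"rz":0,"hand":85},{"x":0,"y":0,"z":10,"rx":0,"ry":0,"rz":0,"hand":85},{"x":0,"y":0,"z":0,"rx":0,"ry":0,"rz":0,"hand":85},{"x":0,"y":0,"z":0,"rx":0,"ry":0,"rz":0,"hand":85}]'
```

```text
clock: 5.18
eef_pos: [491.8, -195.4, 69.0]
tcp_rot: [3.14, 0.0, 1.571]
contact_force: [-0.2, 0.9, -0.1]
opening: 0.998
grasp_force: 0.0
```

```bash
python3 -m creep '[{"x":0,"y":0,"z":0,"rx":0,"ry":0,"rz":0,"hand":50},{"x":0,"y":0,"z":0,"rx":0,"ry":0,"rz":0,"hand":50},{"x":0,"y":0,"z":0,"rx":0,"ry":0,"rz":0,"hand":50},{"x":0,"y":0,"z":0,"rx":0,"ry":0,"rz":0,"hand":50},{"x":0,"y":0,"z":0,"rx":0,"ry":0,"rz":0,"hand":50},{"x":0,"y":0,"z":0,"rx":0,"ry":0,"rz":0,"hand":50},{"x":0,"y":0,"z":0,"rx":0,"ry":0,"rz":0,"hand":50},{"x":0,"y":0,"z":0,"rx":0,"ry":0,"rz":0,"hand":50}]' 70
```

```text
clock: 6.18
eef_pos: [491.5, -195.1, 69.5]
tcp_rot: [3.141, 0.001, 1.571]
contact_force: [-3.1, -0.5, 9.5]
opening: 0.722
grasp_force: 73.5
```

Gripped at the cap's width. Next: lift, carry, and turn 28.5° on the way.

```bash
python3 -m creep '[{"x":0,"y":0,"z":-5,"rx":0,"ry":0,"rz":0,"hand":50},{"x":0,"y":0,"z":-15,"rx":0,"ry":0,"rz":0,"hand":50},{"x":0,"y":0,"z":-25,"rx":0,"ry":0,"rz":0,"hand":50},{"x":0,"y":0,"z":-25,"rx":0,"ry":0,"rz":0,"hand":50},{"x":0,"y":0,"z":-15,"rx":0,"ry":0,"rz":0,"hand":50},{"x":0,"y":0,"z":-5,"rx":0,"ry":0,"rz":0,"hand":50},{"x":0,"y":0,"z":0,"rx":0,"ry":0,"rz":0,"hand":50},{"x":0,"y":0,"z":0,"rx":0,"ry":0,"rz":0,"hand":50}]'
```

```text
clock: 7.18
eef_pos: [490.7, -194.7, 157.4]
tcp_rot: [-3.14, -0.001, 1.571]
contact_force: [0.2, -0.0, -4.4]
opening: 0.718
grasp_force: 77.2
```

```bash
python3 -m creep '[{"x":15,"y":-2,"z":0,"rx":0,"ry":0,"rz":0,"hand":50},{"x":30,"y":-4,"z":0,"rx":0,"ry":0,"rz":0,"hand":50},{"x":40,"y":-5.3,"z":0,"rx":0,"ry":0,"rz":0,"hand":50},{"x":45,"y":-6,"z":0,"rx":0,"ry":0,"rz":0,"hand":50},{"x":45,"y":-6,"z":0,"rx":0,"ry":0,"rz":0,"hand":50},{"x":45,"y":-6,"z":0,"rx":0,"ry":0,"rz":0,"hand":50},{"x":45,"y":-6,"z":0,"rx":0,"ry":0,"rz":0,"hand":50},{"x":45,"y":-6,"z":0,"rx":0,"ry":0,"rz":0,"hand":50},{"x":40,"y":-5.3,"z":0,"rx":0,"ry":0,"rz":0,"hand":50},{"x":35,"y":-4.6,"z":0,"rx":0,"ry":0,"rz":0,"hand":50},{"x":20,"y":-2.3,"z":0,"rx":0,"ry":0,"rz":0,"hand":50},{"x":0,"y":0,"z":0,"rx":0,"ry":0,"rz":-0.1,"hand":50},{"x":0,"y":0,"z":0,"rx":0,"ry":0,"rz":-0.15,"hand":50},{"x":0,"y":0,"z":0,"rx":0,"ry":0,"rz":-0.15,"hand":50},{"x":0,"y":0,"z":0,"rx":0,"ry":0,"rz":-0.097,"hand":50},{"x":0,"y":0,"z":0,"rx":0,"ry":0,"rz":0,"hand":50},{"x":0,"y":0,"z":0,"rx":0,"ry":0,"rz":0,"hand":50}]'
python3 - <<'E'
from h import *
import cv2,pickle
c=get_calibration("wrist");a=grab_frame("wrist")[:,:,::-1];cv2.imwrite("pics/w5.png",a); pickle.dump(c,open("w5.pkl","wb"))
s=sense();print(s["eef_pos"],s["tcp_rot"],s["qpos"].round(2),tool(np.array([438,210,160])-s["eef_pos"]))
cv2.imwrite("pics/w5c.png",cv2.resize(a[80:280,200:440],None,fx=3,fy=3,interpolation=cv2.INTER_CUBIC))
E
```

```text
clock: 9.3
eef_pos: [437.3, 210.3, 158.1]
tcp_rot: [-3.141, -0.0, 2.066]
contact_force: [-0.4, 0.1, -3.4]
opening: 0.72
grasp_force: 77.0
[437.41601622 210.23456947 158.14065534] [-3.14126429e+00 -1.01252256e-04  2.06616747e+00] [ 0.44  0.23  2.    0.    0.92 -0.05] [-0.5  0.4 -1.9]
```

View pics/w5c.png

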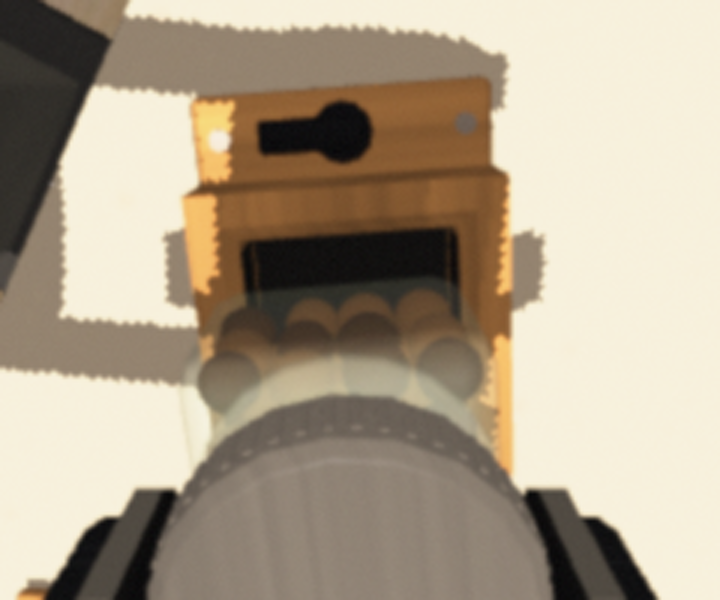

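The jar's edges are parallel to the brace and it hangs over the pocket. I'll lower it in stages.

```bash
python3 -m creep '[{"x":-0.5,"y":0.4,"z":12,"rx":0,"ry":0,"rz":0,"hand":50},{"x":0,"y":0,"z":18,"rx":0,"ry":0,"rz":0,"hand":50},{"x":0,"y":0,"z":10,"rx":0,"ry":0,"rz":0,"hand":50},{"x":0,"y":0,"z":4,"rx":0,"ry":0,"rz":0,"hand":50},{"x":0,"y":0,"z":3,"rx":0,"ry":0,"rz":0,"hand":50},{"x":0,"y":0,"z":3,"rx":0,"ry":0,"rz":0,"hand":50},{"x":0,"y":0,"z":3,"rx":0,"ry":0,"rz":0,"hand":50},{"x":0,"y":0,"z":0,"rx":0,"ry":0,"rz":0,"hand":50},{"x":0,"y":0,"z":0,"rx":0,"ry":0,"rz":0,"hand":50}]'
```

```text
clock: 10.48
eef_pos: [442.6, 211.8, 110.1]
tcp_rot: [3.133, 0.001, 2.068]
contact_force: [-1.8, -1.9, 43.5]
opening: 0.722
grasp_force: 82.6
```

```bash
python3 -m creep '[{"x":0,"y":0,"z":-6,"rx":0,"ry":0,"rz":0,"hand":50},{"x":0,"y":0,"z":-6,"rx":0,"ry":0,"rz":0,"hand":50},{"x":0,"y":0,"z":0,"rx":0,"ry":0,"rz":0,"hand":50},{"x":0,"y":0,"z":0,"rx":0,"ry":0,"rz":0,"hand":50}]'
python3 - <<'E'
from h import *
import cv2,pickle
c=pickle.load(open("w5.pkl","rb"))
T=np.array([437.4,210.2]);yaw=2.066;tx=np.array([np.cos(yaw),np.sin(yaw)]);ty=np.array([np.sin(yaw),-np.cos(yaw)])
def f(u,v,z):
    d=ray("wrist",(200+(u+.5)/3-.5,80+(v+.5)/3-.5),z,c)[:2]-T; return np.array([d@tx,d@ty]).round(1)
print("tool-frame x,y rel TCP")
for z in(45,40): print("pocket far corners",z,f(245,243,z),f(457,230,z))
print("block far corners z45",f(185,195,45),f(508,175,45))
print("wing far corners z18",f(193,100,18),f(490,78,18))
for z in(86,89,): print("jar base far edge",z,f(260,290,z),f(440,280,z))
E
```

```text
clock: 10.98
eef_pos: [438.2, 209.8, 116.9]
tcp_rot: [-3.141, -0.0, 2.068]
contact_force: [-0.3, 0.3, -4.3]
opening: 0.715
grasp_force: 77.2
tool-frame x,y rel TCP
pocket far corners 45 [ 30.5 -32.2] [34.5 31.9]
pocket far corners 40 [ 29.6 -32.8] [33.7 32.6]
block far corners z45 [ 44.9 -49.6] [50.8 46.4]
wing far corners z18 [ 71.6 -50.4] [78.3 43.9]
jar base far edge 86 [ 25.7 -23.7] [28.4 22.9]
jar base far edge 89 [ 26.5 -23.4] [29.1 22.5]
```

The brace sits about (-1.3,+1.3) mm in tool axes from my hover point, and the yaw agrees. I'll correct that and try again.

```bash
python3 -m creep '[{"x":-1.3,"y":1.3,"z":0,"rx":0,"ry":0,"rz":0,"hand":50},{"x":0,"y":0,"z":2,"rx":0,"ry":0,"rz":0,"hand":50},{"x":0,"y":0,"z":2,"rx":0,"ry":0,"rz":0,"hand":50},{"x":0,"y":0,"z":2,"rx":0,"ry":0,"rz":0,"hand":50},{"x":0,"y":0,"z":2,"rx":0,"ry":0,"rz":0,"hand":50},{"x":0,"y":0,"z":0,"rx":0,"ry":0,"rz":0,"hand":50}]'; python3 -c "
from h import *
s=sense();print(s['wrist_torque'].round(3),s['contact_force'].round(1),s['eef_pos'].round(1),s['tcp_rot'].round(4))"
```

```text
clock: 11.72
eef_pos: [440.6, 211.2, 111.9]
tcp_rot: [3.139, -0.002, 2.067]
contact_force: [-13.0, 5.1, 33.7]
opening: 0.72
grasp_force: 81.1
[ 0.586  1.935 -0.089] [-13.    5.1  33.7] [440.6 211.2 111.9] [ 3.1390e+00 -2.2000e-03  2.0667e+00]
```

It catches on the chamfer. I'll raise the jar just clear and use the last picture on a composite of close views, wrist on the left and top/scene on the right.

```bash
python3 -m creep '[{"x":0,"y":0,"z":-6,"rx":0,"ry":0,"rz":0,"hand":50},{"x":0,"y":0,"z":-4,"rx":0,"ry":0,"rz":0,"hand":50},{"x":0,"y":0,"z":0,"rx":0,"ry":0,"rz":0,"hand":50},{"x":0,"y":0,"z":0,"rx":0,"ry":0,"rz":0,"hand":50},{"x":0,"y":0,"z":0,"rx":0,"ry":0,"rz":0,"hand":50}]'
python3 - <<'E'
from h import *
import cv2,pickle
s=sense();c=get_calibration("wrist");a=grab_frame("wrist")[:,:,::-1];cv2.imwrite("pics/w6.png",a); pickle.dump(c,open("w6.pkl","wb"))
print(s["eef_pos"],s["tcp_rot"])
t=grab_frame("top")[:,:,::-1];sc=grab_frame("scene")[:,:,::-1]
cv2.imwrite("pics/t6.png",t);cv2.imwrite("pics/s6.png",sc)
r=lambda im,k:cv2.resize(im,None,fx=k,fy=k,interpolation=cv2.INTER_CUBIC)
A=r(a[80:230,245:385],4)
u,v=proj("top",[438,210,80]).astype(int);B=r(t[v-25:v+25,u-20:u+20],6)
u2,v2=proj("scene",[438,210,80]).astype(int);C=r(sc[v2-25:v2+25,u2-20:u2+20],6);print(u,v,u2,v2)
I=np.zeros((600,800,3),np.uint8);I[:600,:560]=A;I[:300,560:]=B;I[300:,560:]=C;cv2.imwrite("pics/comp.png",I)
E
```

```text
clock: 12.35
eef_pos: [439.9, 209.2, 118.9]
tcp_rot: [-3.141, -0.0, 2.068]
contact_force: [0.4, 0.2, -3.6]
opening: 0.719
grasp_force: 77.2
[439.94988376 209.16333125 118.91289522] [-3.14094935e+00 -3.55088897e-06  2.06769874e+00]
241 231 234 227
```

View pics/comp.png

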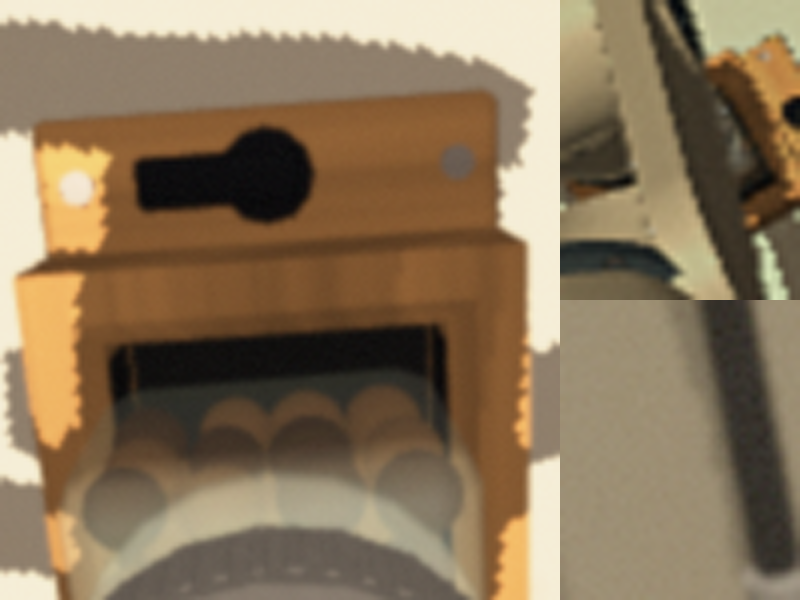

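The left panel shows the pocket's far dark edge at (112,347)–(445,327). The jar's base edge runs roughly (150,385)–(420,368), with glass corners near (110,400) and (450,378). The arm hides the brace in the top and scene panels.

```bash
python3 - <<'E'
from h import *
import cv2,pickle
c=pickle.load(open("w6.pkl","rb"))
T=np.array([439.9,209.2]);yaw=2.0677;tx=np.array([np.cos(yaw),np.sin(yaw)]);ty=np.array([np.sin(yaw),-np.cos(yaw)])
def f(u,v,z):
    d=ray("wrist",(245+(u+.5)/4-.5,80+(v+.5)/4-.5),z,c)[:2]-T; return np.array([d@tx,d@ty]).round(1)
print("dark edge z40",f(112,347,40),f(445,327,40)," z45",f(112,347,45),f(445,327,45))
print("block z45",f(17,275,45),f(525,238,45)); print("wing z20",f(35,125,20),f(496,93,20))
print("chamfer outer z45",f(75,330,45),f(482,303,45))
for z in(47,49,52): print("jar base",z,f(150,385,z),f(420,368,z),"corners",f(110,402,z),f(452,380,z))
# predicted: jar centered at TCP with yaw offset 3.6deg, base z 49.4, far base edge
g=np.array
for off in(0,):
  th=np.radians(-3.6)
  for e in(32,28):
    for y in(-28,28):
      p=g([e*np.cos(th)-y*np.sin(th), e*np.sin(th)+y*np.cos(th)]); w=T+p[0]*tx+p[1]*ty
      uv=proj("wrist",[*w,49.4],c); print("pred",e,y,((uv-[245,80]+.5)*4).round())
# intensity profile to refine edges
im=cv2.imread("pics/w6.png").astype(int).sum(2)
for u in (285,300,320,340): print(u,im[155:182,u].tolist())
for v in (170,): print(v,im[v,262:285].tolist(), im[v,345:372].tolist())
E
```

```text
dark edge z40 [ 32. -35.] [36.  30.9]  z45 [ 33.  -34.2] [37.  30.2]
block z45 [ 46.9 -51.6] [53.9 44.5]
wing z20 [ 73.9 -51.7] [80.1 42. ]
chamfer outer z45 [ 36.4 -41.2] [41.6 37.1]
jar base 47 [ 26.  -26.9] [29.4 25.4] corners [ 22.6 -34.8] [27.  31.7]
jar base 49 [ 26.4 -26.6] [29.8 25.2] corners [ 23.1 -34.5] [27.4 31.4]
jar base 52 [ 27.2 -26.3] [30.5 24.8] corners [ 23.8 -34. ] [28.1 30.9]
pred 32 -28 [132. 367.]
pred 32 28 [426. 349.]
pred 28 -28 [134. 387.]
pred 28 28 [426. 369.]
285 [288, 287, 283, 283, 275, 255, 245, 234, 225, 199, 133, 59, 45, 42, 50, 50, 44, 48, 45, 42, 47, 61, 101, 127, 131, 133, 134]
300 [260, 255, 255, 246, 224, 214, 205, 204, 181, 123, 64, 44, 50, 40, 49, 48, 44, 51, 46, 47, 74, 117, 133, 131, 137, 170, 191]
320 [253, 250, 239, 218, 211, 208, 199, 168, 94, 49, 47, 44, 41, 43, 42, 45, 46, 47, 62, 100, 124, 131, 151, 187, 198, 203, 209]
340 [240, 226, 209, 204, 209, 200, 145, 79, 45, 43, 47, 41, 44, 42, 48, 48, 61, 90, 121, 132, 144, 170, 191, 201, 207, 213, 214]
170 [516, 473, 318, 237, 234, 230, 232, 228, 223, 184, 101, 45, 35, 39, 61, 95, 78, 58, 46, 42, 48, 47, 37] [43, 49, 40, 45, 51, 51, 80, 103, 63, 26, 50, 119, 208, 236, 229, 220, 220, 216, 218, 231, 236, 248, 259, 270, 275, 281, 282]
```

The brace is centred on the TCP to within 0.5 mm and the yaw matches. The jar's base appears about 3 mm off toward -x of the tool, and the chamfer's push of +10 N along tool x supports that. I'll shift +2.5 and lower gently.

```bash
python3 -m creep '[{"x":2.5,"y":-0.3,"z":0,"rx":0,"ry":0,"rz":0,"hand":50},{"x":0,"y":0,"z":2,"rx":0,"ry":0,"rz":0,"hand":50},{"x":0,"y":0,"z":2,"rx":0,"ry":0,"rz":0,"hand":50},{"x":0,"y":0,"z":2,"rx":0,"ry":0,"rz":0,"hand":50},{"x":0,"y":0,"z":1,"rx":0,"ry":0,"rz":0,"hand":50},{"x":0,"y":0,"z":0,"rx":0,"ry":0,"rz":0,"hand":50}]'; python3 -c "
from h import *
s=sense();print(s['wrist_torque'].round(3),tool(s['contact_force']),s['eef_pos'].round(1),s['tcp_rot'].round(4))"
```

```text
clock: 13.25
eef_pos: [438.7, 211.3, 112.2]
tcp_rot: [-3.141, 0.0, 2.068]
contact_force: [-0.4, -0.2, -4.0]
opening: 0.723
grasp_force: 77.2
[-0.01  -0.006  0.043] [ 0.  -0.4  4. ] [438.7 211.3 112.2] [-3.1414  0.      2.0678]
```

Free at 112 now, where it was stuck before. Continuing down.

```bash
python3 -m creep '[{"x":0,"y":0,"z":1.5,"rx":0,"ry":0,"rz":0,"hand":50},{"x":0,"y":0,"z":1.5,"rx":0,"ry":0,"rz":0,"hand":50},{"x":0,"y":0,"z":1.5,"rx":0,"ry":0,"rz":0,"hand":50},{"x":0,"y":0,"z":1.5,"rx":0,"ry":0,"rz":0,"hand":50},{"x":0,"y":0,"z":0,"rx":0,"ry":0,"rz":0,"hand":50}]'; python3 -c "
from h import *
s=sense();print(s['wrist_torque'].round(3),tool(s['contact_force']),s['eef_pos'].round(1),s['tcp_rot'].round(4))"
```

```text
clock: 13.88
eef_pos: [438.6, 211.3, 106.1]
tcp_rot: [-3.141, -0.0, 2.068]
contact_force: [0.0, 0.9, -2.8]
opening: 0.722
grasp_force: 77.2
[-0.04  -0.025  0.01 ] [0.8 0.5 2.8] [438.6 211.3 106.1] [-3.1412 -0.      2.0678]
```

```bash
python3 -m creep '[{"x":0,"y":0,"z":3,"rx":0,"ry":0,"rz":0,"hand":50},{"x":0,"y":0,"z":4,"rx":0,"ry":0,"rz":0,"hand":50},{"x":0,"y":0,"z":4,"rx":0,"ry":0,"rz":0,"hand":50},{"x":0,"y":0,"z":4,"rx":0,"ry":0,"rz":0,"hand":50},{"x":0,"y":0,"z":4,"rx":0,"ry":0,"rz":0,"hand":50},{"x":0,"y":0,"z":3,"rx":0,"ry":0,"rz":0,"hand":50},{"x":0,"y":0,"z":1,"rx":0,"ry":0,"rz":0,"hand":50},{"x":0,"y":0,"z":0,"rx":0,"ry":0,"rz":0,"hand":50}]'; python3 -c "
from h import *
s=sense();print(s['wrist_torque'].round(3),tool(s['contact_force']),s['eef_pos'].round(1),s['tcp_rot'].round(4))"
```

```text
clock: 14.88
eef_pos: [438.7, 211.4, 83.3]
tcp_rot: [-3.142, 0.0, 2.068]
contact_force: [0.2, -0.5, -3.5]
opening: 0.721
grasp_force: 77.2
[-0.006  0.048  0.003] [-0.5 -0.1  3.5] [438.7 211.4  83.3] [-3.1415  0.      2.0678]
```

```bash
python3 -m creep '[{"x":0,"y":0,"z":1,"rx":0,"ry":0,"rz":0,"hand":50},{"x":0,"y":0,"z":1,"rx":0,"ry":0,"rz":0,"hand":50},{"x":0,"y":0,"z":1,"rx":0,"ry":0,"rz":0,"hand":50},{"x":0,"y":0,"z":0,"rx":0,"ry":0,"rz":0,"hand":50},{"x":0,"y":0,"z":0,"rx":0,"ry":0,"rz":0,"hand":50},{"x":0,"y":0,"z":0,"rx":0,"ry":0,"rz":0,"hand":50}]'; python3 -c "
from h import *
s=sense();print(s['wrist_torque'].round(3),tool(s['contact_force']),s['eef_pos'].round(1),s['tcp_rot'].round(4))"
```

```text
clock: 15.62
eef_pos: [438.7, 211.5, 81.5]
tcp_rot: [3.141, -0.0, 2.068]
contact_force: [-6.3, -2.2, 14.9]
opening: 0.723
grasp_force: 79.2
[-0.358  0.799  0.014] [  1.   -6.6 -14.9] [438.7 211.5  81.5] [ 3.1413e+00 -1.0000e-04  2.0678e+00]
```

Seated: contact is at TCP 81.5, exactly where the pocket floor predicts. I'll hold briefly, then turn the cap 75° anticlockwise while rising 2 mm.

```bash
python3 -m creep '[{"x":0,"y":0,"z":0,"rx":0,"ry":0,"rz":0,"hand":50},{"x":0,"y":0,"z":0,"rx":0,"ry":0,"rz":0,"hand":50},{"x":0,"y":0,"z":0,"rx":0,"ry":0,"rz":0,"hand":50},{"x":0,"y":0,"z":0,"rx":0,"ry":0,"rz":-0.08,"hand":50},{"x":0,"y":0,"z":-0.1,"rx":0,"ry":0,"rz":-0.1,"hand":50},{"x":0,"y":0,"z":-0.2,"rx":0,"ry":0,"rz":-0.1,"hand":50},{"x":0,"y":0,"z":-0.2,"rx":0,"ry":0,"rz":-0.1,"hand":50},{"x":0,"y":0,"z":-0.2,"rx":0,"ry":0,"rz":-0.1,"hand":50},{"x":0,"y":0,"z":-0.2,"rx":0,"ry":0,"rz":-0.1,"hand":50},{"x":0,"y":0,"z":0,"rx":0,"ry":0,"rz":0,"hand":50}]' 90; python3 -c "
from h import *
s=sense();print(s['wrist_torque'].round(3),tool(s['contact_force']),s['eef_pos'].round(1),s['tcp_rot'].round(4))"
```

```text
clock: 16.88
eef_pos: [439.0, 211.6, 82.4]
tcp_rot: [3.141, 0.0, 2.649]
contact_force: [-4.9, -1.4, 13.9]
opening: 0.717
grasp_force: 94.2
[-0.126  0.719  0.173] [  3.6  -3.6 -13.9] [439.  211.6  82.4] [3.1408e+00 5.0000e-04 2.6493e+00]
```

```bash
python3 -m creep '[{"x":0,"y":0,"z":-0.2,"rx":0,"ry":0,"rz":-0.1,"hand":50},{"x":0,"y":0,"z":-0.2,"rx":0,"ry":0,"rz":-0.1,"hand":50},{"x":0,"y":0,"z":-0.2,"rx":0,"ry":0,"rz":-0.1,"hand":50},{"x":0,"y":0,"z":-0.2,"rx":0,"ry":0,"rz":-0.1,"hand":50},{"x":0,"y":0,"z":-0.2,"rx":0,"ry":0,"rz":-0.1,"hand":50},{"x":0,"y":0,"z":0,"rx":0,"ry":0,"rz":-0.1,"hand":50},{"x":0,"y":0,"z":0,"rx":0,"ry":0,"rz":-0.1,"hand":50},{"x":0,"y":0,"z":0,"rx":0,"ry":0,"rz":-0.03,"hand":50},{"x":0,"y":0,"z":0,"rx":0,"ry":0,"rz":0,"hand":50},{"x":0,"y":0,"z":0,"rx":0,"ry":0,"rz":0,"hand":50}]'; python3 -c "
from h import *
s=sense();print(s['wrist_torque'].round(3),tool(s['contact_force']),s['eef_pos'].round(1),s['tcp_rot'].round(4))"
```

```text
clock: 18.12
eef_pos: [438.6, 211.0, 83.1]
tcp_rot: [-3.141, -0.0, -2.905]
contact_force: [-4.2, -4.8, 13.2]
opening: 0.722
grasp_force: 94.4
[-0.744  0.646 -0.06 ] [  5.2  -3.7 -13.2] [438.6 211.   83.1] [-3.1411e+00 -3.0000e-04 -2.9053e+00]
```

The tool has turned 75° and the torque is gone. Test lift:

```bash
python3 -m creep '[{"x":0,"y":0,"z":-1,"rx":0,"ry":0,"rz":0,"hand":50},{"x":0,"y":0,"z":-1,"rx":0,"ry":0,"rz":0,"hand":50},{"x":0,"y":0,"z":-1,"rx":0,"ry":0,"rz":0,"hand":50},{"x":0,"y":0,"z":-1,"rx":0,"ry":0,"rz":0,"hand":50},{"x":0,"y":0,"z":-1.5,"rx":0,"ry":0,"rz":0,"hand":50},{"x":0,"y":0,"z":-1.5,"rx":0,"ry":0,"rz":0,"hand":50},{"x":0,"y":0,"z":0,"rx":0,"ry":0,"rz":0,"hand":50},{"x":0,"y":0,"z":0,"rx":0,"ry":0,"rz":0,"hand":50}]'; python3 -c "
from h import *
s=sense();print(s['wrist_torque'].round(3),tool(s['contact_force']),s['eef_pos'].round(1),s['tcp_rot'].round(4))"
```

```text
clock: 19.12
eef_pos: [438.6, 211.4, 89.2]
tcp_rot: [-3.142, -0.0, -2.905]
contact_force: [-0.5, -0.6, 0.6]
opening: 0.716
grasp_force: 97.4
[-0.115  0.126 -0.038] [ 0.6 -0.4 -0.6] [438.6 211.4  89.2] [-3.1416e+00 -1.0000e-04 -2.9054e+00]
```

Only the cap's weight is on the wrist. Continuing straight up to about 30 mm clear.

```bash
python3 -m creep '[{"x":0,"y":0,"z":-2,"rx":0,"ry":0,"rz":0,"hand":50},{"x":0,"y":0,"z":-3,"rx":0,"ry":0,"rz":0,"hand":50},{"x":0,"y":0,"z":-4,"rx":0,"ry":0,"rz":0,"hand":50},{"x":0,"y":0,"z":-5,"rx":0,"ry":0,"rz":0,"hand":50},{"x":0,"y":0,"z":-6,"rx":0,"ry":0,"rz":0,"hand":50},{"x":0,"y":0,"z":-6,"rx":0,"ry":0,"rz":0,"hand":50},{"x":0,"y":0,"z":-6,"rx":0,"ry":0,"rz":0,"hand":50},{"x":0,"y":0,"z":-4,"rx":0,"ry":0,"rz":0,"hand":50},{"x":0,"y":0,"z":-3,"rx":0,"ry":0,"rz":0,"hand":50},{"x":0,"y":0,"z":0,"rx":0,"ry":0,"rz":0,"hand":50},{"x":0,"y":0,"z":0,"rx":0,"ry":0,"rz":0,"hand":50},{"x":0,"y":0,"z":0,"rx":0,"ry":0,"rz":0,"hand":50}]'; python3 -c "
from h import *
s=sense();print(s['wrist_torque'].round(3),tool(s['contact_force']),s['eef_pos'].round(1),s['tcp_rot'].round(4))"
```

```text
clock: 20.62
eef_pos: [438.6, 211.3, 128.0]
tcp_rot: [-3.142, -0.0, -2.905]
contact_force: [-0.3, -0.9, -1.6]
opening: 0.714
grasp_force: 97.4
[ 0.028 -0.009 -0.005] [ 0.5 -0.8  1.6] [438.6 211.3 128. ] [-3.1415e+00 -3.0000e-04 -2.9053e+00]
```

```bash
for i in 1 2 3 4; do python3 -m creep '[{"x":0,"y":0,"z":0,"rx":0,"ry":0,"rz":0,"hand":50}]' | grep contact; done; python3 - <<'E'
from h import *
import cv2
F=[]
for i in range(6): cv2.imwrite(f"pics/e.png",grab_frame("wrist")[:,:,::-1]); F.append(sense()["contact_force"][2])
print(np.round(F,1),np.mean(F))
# does the pocket (dark) stay filled by the jar? sample beyond cap along pocket: mean brightness of pocket interior near far edge
im=cv2.imread("pics/e.png"); 
for r in (24,28,30): 
    out=[]
    for y in(-20,-10,0,10,20):
        c,s=np.cos(np.radians(32.5)),np.sin(np.radians(32.5))
        for d in((r,y),(-r,y),(y,r),(y,-r)):
            u,v=proj("wrist",[439.5+c*d[0]-s*d[1],210+s*d[0]+c*d[1],72],).round().astype(int)
            out.append((u,v,int(im[v,u].sum())) if 0<=u<640 and 0<=v<400 else None)
    print(r,out[2*4-4:12])
E
```

```text
contact_force: [0.1, 0.6, 0.3]
contact_force: [-0.5, -0.9, -0.5]
contact_force: [0.4, -0.5, -0.7]
contact_force: [-0.4, 0.2, -0.6]
[-0.4 -0.7 -1.  -0.8 -1.1 -0.8] -0.8163050291097003
24 [(np.int64(313), np.int64(247), 299), (np.int64(292), np.int64(191), 431), (np.int64(342), np.int64(194), 408), (np.int64(281), np.int64(214), 395), (np.int64(326), np.int64(243), 303), (np.int64(305), np.int64(187), 423), (np.int64(346), np.int64(206), 458), (np.int64(286), np.int64(226), 219)]
28 [(np.int64(315), np.int64(251), 300), (np.int64(290), np.int64(186), 400), (np.int64(347), np.int64(193), 323), (np.int64(276), np.int64(216), 507), (np.int64(327), np.int64(248), 305), (np.int64(303), np.int64(182), 396), (np.int64(351), np.int64(205), 340), (np.int64(281), np.int64(227), 218)]
30 [(np.int64(316), np.int64(254), 297), (np.int64(289), np.int64(184), 317), (np.int64(350), np.int64(192), 126), (np.int64(274), np.int64(217), 460), (np.int64(328), np.int64(250), 312), (np.int64(302), np.int64(180), 388), (np.int64(354), np.int64(204), 168), (np.int64(278), np.int64(228), 209)]
```

The wrist carries about 0.7 N, which is the cap alone, and the jar is still down in the pocket. Handing in.

```bash
python3 -c "
from rig import *
print(sign_off())"
```

```text
the job is handed in; nothing more can be done
None
```

I handed the job in at about 21 s of the 51 s limit: by the force readings, the jar is down in the large brace and the unscrewed cap is held level about 30 mm above its mouth. `sign_off()` gave no verdict, and I had no picture left to view at the end.

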